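# Unmould the plaster discs and stack them on the saucer

## Task

The plaster discs have set in their open moulds on the crate top (some moulds are empty). First clear the hair clip off the white saucer into the open pine tray; then lift every disc out of its mould and build one flat stack, neatly centred on the saucer, the largest at the bottom and the smallest on top (discs of equal size in either order). Leave the tub of petroleum jelly and the keyring where they are.

Things in the scene. Friction and masses are not known exactly. Their poses are not given: they have to be found in the camera images.
- disc_a: set plaster disc, plain flat disc 68 mm in diameter and 20 mm thick, chalky off-white, either face may be up; may be absent. Origin: its centre, half its thickness above its underside; z along its axis (up at the start). Starts lying in mould_a
- disc_b: set plaster disc, plain flat disc 68 mm in diameter and 20 mm thick, chalky off-white, either face may be up; may be absent. Origin: its centre, half its thickness above its underside; z along its axis (up at the start). Starts lying in mould_b
- disc_c: set plaster disc, plain flat disc 58 mm in diameter and 20 mm thick, chalky off-white, either face may be up; may be absent. Origin: its centre, half its thickness above its underside; z along its axis (up at the start). Starts lying in mould_c
- disc_d: set plaster disc, plain flat disc 58 mm in diameter and 20 mm thick, chalky off-white, either face may be up; may be absent. Origin: its centre, half its thickness above its underside; z along its axis (up at the start). Starts lying in mould_d
- disc_e: set plaster disc, plain flat disc 48 mm in diameter and 20 mm thick, chalky off-white, either face may be up; may be absent. Origin: its centre, half its thickness above its underside; z along its axis (up at the start). Starts lying in mould_e
- disc_f: set plaster disc, plain flat disc 48 mm in diameter and 20 mm thick, chalky off-white, either face may be up; may be absent. Origin: its centre, half its thickness above its underside; z along its axis (up at the start). Starts lying in mould_f
- mould_a: fixed open mould: plywood base 94 mm square, 6 mm thick; on it an dark steel ring wall 9 mm thick, 22 mm high, round a cavity 71 mm across for a 68 mm disc. Two finger gaps 36 mm wide, on its +y and -y sides, open down to the base. A disc inside lies on the base, top at 26 mm; rim at 28 mm above the table. Origin: centre of the base's underside
- mould_b: fixed open mould: plywood base 94 mm square, 6 mm thick; on it an dark steel ring wall 9 mm thick, 22 mm high, round a cavity 71 mm across for a 68 mm disc. Two finger gaps 36 mm wide, on its +y and -y sides, open down to the base. A disc inside lies on the base, top at 26 mm; rim at 28 mm above the table. Origin: centre of the base's underside
- mould_c: fixed open mould: plywood base 84 mm square, 6 mm thick; on it an dark steel ring wall 9 mm thick, 22 mm high, round a cavity 61 mm across for a 58 mm disc. Two finger gaps 36 mm wide, on its +y and -y sides, open down to the base. A disc inside lies on the base, top at 26 mm; rim at 28 mm above the table. Origin: centre of the base's underside
- mould_d: fixed open mould: plywood base 84 mm square, 6 mm thick; on it an dark steel ring wall 9 mm thick, 22 mm high, round a cavity 61 mm across for a 58 mm disc. Two finger gaps 36 mm wide, on its +y and -y sides, open down to the base. A disc inside lies on the base, top at 26 mm; rim at 28 mm above the table. Origin: centre of the base's underside
- mould_e: fixed open mould: plywood base 74 mm square, 6 mm thick; on it an dark steel ring wall 9 mm thick, 22 mm high, round a cavity 51 mm across for a 48 mm disc. Two finger gaps 36 mm wide, on its +y and -y sides, open down to the base. A disc inside lies on the base, top at 26 mm; rim at 28 mm above the table. Origin: centre of the base's underside
- mould_f: fixed open mould: plywood base 74 mm square, 6 mm thick; on it an dark steel ring wall 9 mm thick, 22 mm high, round a cavity 51 mm across for a 48 mm disc. Two finger gaps 36 mm wide, on its +y and -y sides, open down to the base. A disc inside lies on the base, top at 26 mm; rim at 28 mm above the table. Origin: centre of the base's underside
- saucer: white ceramic saucer, loose, 164 mm across, rim 14 mm high, with a flat inner floor 6 mm above its underside and 120 mm across. Origin: centre of its underside
- clip: purple plastic hair claw clip, 76 mm long (its x), 26 mm wide (its y), 26 mm high; grip it across its width. Origin: centre of its underside. Starts lying on the saucer
- tray: open pine tray, fixed, outside 150 mm (its x) by 130 mm (its y), 32 mm high, walls and floor 7 mm thick. Origin: centre of its underside
- tub: closed round tub of petroleum jelly, 75 mm across and 48 mm high, bystander. Origin: centre of its underside
- keyring: aluminium keyring lying flat: bar fob, ring and key along its x, about 120 mm long overall, 35 mm wide, 8 mm high, bystander. Origin: on its underside, 12 mm from the middle of the fob towards the ring

How it is judged (in metres and radians):
On the way:
1. the hair clip has been taken off the saucer and lies in the pine tray (x of clip in the frame of tray between -0.068 and 0.068 m and y of clip in the frame of tray between -0.058 and 0.058 m and height (world z) of clip below 0.035 m and linear speed of clip below 0.05 m/s and contact force between clip and the fingers below 0.05 N), for 0.2 s.
At the end, for the whole second after the job is handed in: The hair clip lies in the pine tray. The saucer stands level and every disc present is in one stack on it, at rest and flat (within 0.1 rad), each disc's centre within 12 mm of the saucer's centre, every smaller disc above every larger one (x of clip in the frame of tray between -0.068 and 0.068 m and y of clip in the frame of tray between -0.058 and 0.058 m and height (world z) of clip below 0.035 m and angle between saucer's own z axis and vertical below 0.1 rad and horizontal distance between each of disc_a, disc_b, disc_c, disc_d, disc_e, disc_f and saucer below 0.012 m and angle between the z axis of each of disc_a, disc_b, disc_c, disc_d, disc_e, disc_f and the z axis of saucer, either way round below 0.1 rad and linear speed of each of disc_a, disc_b, disc_c, disc_d, disc_e, disc_f below 0.02 m/s and ((angle between disc_a's own z axis and vertical below 0.5 rad and z of disc_c in the frame of disc_a above 0.01 m) or (angle between disc_a's own z axis and vertical above 2.6 rad and z of disc_c in the frame of disc_a below -0.01 m)) and ((angle between disc_a's own z axis and vertical below 0.5 rad and z of disc_d in the frame of disc_a above 0.01 m) or (angle between disc_a's own z axis and vertical above 2.6 rad and z of disc_d in the frame of disc_a below -0.01 m)) and ((angle between disc_a's own z axis and vertical below 0.5 rad and z of disc_e in the frame of disc_a above 0.01 m) or (angle between disc_a's own z axis and vertical above 2.6 rad and z of disc_e in the frame of disc_a below -0.01 m)) and ((angle between disc_a's own z axis and vertical below 0.5 rad and z of disc_f in the frame of disc_a above 0.01 m) or (angle between disc_a's own z axis and vertical above 2.6 rad and z of disc_f in the frame of disc_a below -0.01 m)) and ((angle between disc_b's own z axis and vertical below 0.5 rad and z of disc_c in the frame of disc_b above 0.01 m) or (angle between disc_b's own z axis and vertical above 2.6 rad and z of disc_c in the frame of disc_b below -0.01 m)) and ((angle between disc_b's own z axis and vertical below 0.5 rad and z of disc_d in the frame of disc_b above 0.01 m) or (angle between disc_b's own z axis and vertical above 2.6 rad and z of disc_d in the frame of disc_b below -0.01 m)) and ((angle between disc_b's own z axis and vertical below 0.5 rad and z of disc_e in the frame of disc_b above 0.01 m) or (angle between disc_b's own z axis and vertical above 2.6 rad and z of disc_e in the frame of disc_b below -0.01 m)) and ((angle between disc_b's own z axis and vertical below 0.5 rad and z of disc_f in the frame of disc_b above 0.01 m) or (angle between disc_b's own z axis and vertical above 2.6 rad and z of disc_f in the frame of disc_b below -0.01 m)) and ((angle between disc_c's own z axis and vertical below 0.5 rad and z of disc_e in the frame of disc_c above 0.01 m) or (angle between disc_c's own z axis and vertical above 2.6 rad and z of disc_e in the frame of disc_c below -0.01 m)) and ((angle between disc_c's own z axis and vertical below 0.5 rad and z of disc_f in the frame of disc_c above 0.01 m) or (angle between disc_c's own z axis and vertical above 2.6 rad and z of disc_f in the frame of disc_c below -0.01 m)) and ((angle between disc_d's own z axis and vertical below 0.5 rad and z of disc_e in the frame of disc_d above 0.01 m) or (angle between disc_d's own z axis and vertical above 2.6 rad and z of disc_e in the frame of disc_d below -0.01 m)) and ((angle between disc_d's own z axis and vertical below 0.5 rad and z of disc_f in the frame of disc_d above 0.01 m) or (angle between disc_d's own z axis and vertical above 2.6 rad and z of disc_f in the frame of disc_d below -0.01 m))); the robot touches nothing.
It fails at once if the tub is knocked out of its place (more than 40 mm) (distance of tub from where it was at the start of the episode above 0.04 m).
It fails at once if the keyring is knocked out of its place (more than 40 mm) (distance of keyring from where it was at the start of the episode above 0.04 m).
It fails at once if the saucer is tipped over (more than 0.5 rad) (angle between saucer's own z axis and vertical above 0.5 rad).
Of disc_a, disc_b, disc_c, disc_d, disc_e, disc_f only 4 to 6 are there at a start; the rules pass over those that are not, and their reading is None.
At some moment in a run one of clip, saucer may be knocked a few centimetres aside while the robot is not near it.
Once in a run the grip may slacken for a moment while it holds something.
It also fails if it takes over 210 s, if anything falls off the work surface, if the arm or the gripper's body presses on something with over 40 N, if the wrist force passes 120 N, or if a joint passes its speed limit or range.

## Robot

A 6-joint arm with a two-finger parallel gripper is mounted at the origin on the work surface. World frame = base frame: x ahead of the robot, y to its left, z up, the work surface at z = 0. Lengths are in m, angles in degrees, forces in N, time in s.
With the tool pointing down it reaches from about 0.375 to 0.9 m from the base axis. Payload 3.1 kg.
Tool frame: the origin (TCP) lies at the very end of the fingers, on their centre line; the grasp point (between the pads) lies 19 mm behind it; z points along the fingers, y is the line along which they close (so a half turn about z gives the same grasp; the last joint's range is limited). The gripper opens to 87 mm and grips with 3 to 60 N. Pads are 19 mm wide; open, the fingers measure 117 mm over their backs; the gripper's body (75 mm by 190 mm) begins 51 mm behind the grasp point.
Start: joints at [54.803, 30.224, 82.088, -0, 67.689, -10.227], TCP at [0.264, 0.567, 0.223] pointing down, gripper open.
Joint ranges: [-176.69, 176.69], [-43.24, 126.21], [12.49, 139.97], [-82, 262], [0, 151.66], [-163.58, 163.58]. Speed limits (degrees/s): [159.86, 159.86, 180, 180, 180, 180].

## Interface

Orientations are given as a 3x3 rotation matrix whose columns are the frame's x, y, z axes.
In Python, from rig import readout, viewer, ticket gives the robot as it stands.
- The arm moves only by the tool send_rows, never from a script. Its argument "moves" is a list of rows, each a list of 6 numbers: the shift along the tool's x, y, z in units of 250 mm (1.0 is 250 mm), then the turn, a rotation vector about the tool's x, y, z in units of 90 degrees (1.0 is 90 degrees). A call has 1 to 12 rows; each row is the pose to reach, as a shift and turn from the pose commanded when the call began, along the tool's axes at that moment; what a row does not reach only later rows make up. A row lasts 1/10 s, in which the tool goes at most 50 mm and 8.59 degrees, less where a joint would pass 70% of its speed; a pose out of reach is approached as far as the arm can. A call with a number of a shift or a turn outside -1 to 1 is refused whole. A call with a gripper value outside its range is refused whole. "grip" is the opening, from 0 (shut) to 1 (fully open), set as the call begins (left out, the last holds). The fingers move at their own pace and stop on an object; the grip force is fixed at half the most. Time passes only in rows, so rows that repeat a pose let the fingers close. It gives the time, the measured TCP pose, the force, the opening and the grip force at its end, in the units of the state.
- readout.read_state(): the state, without advancing time (a new reading comes with each control period).
- viewer.capture(name): name is "scene" or "top"; returns (picture, depth): 480x640x3 uint8, red, green, blue; 480x640 float32, m along the optical axis (not along the pixel's ray), 0 where there is no reading.
- viewer.camera_info(name): a dict with "fx", "fy", "cx", "cy" (pixels), "R" (3x3) and "t" (3): a world point X has camera coordinates R X + t. Camera axes: x right, y down, z forward; pixel columns grow to the right and rows downward; lengths in m; the calibration is good to about 2 mm. A picture is of the moment at which its call begins. camera_info takes no time and is no camera call.
- ticket.hand_in(): hands the job in; it is judged then, once.
The state is a dict: "time_s": time; "joint_positions": joint angles; "qvel": joint speeds; "tau": joint torques, N m; "position": TCP position; "tcp_rot": TCP orientation; "force": force on the tool from outside, world axes, zero at the start; "moment": the same for the moment, N m; "opening": opening from 0.0 (shut) to 1.0 (fully open); "grasp_force": force on a finger pad.
Only numpy, scipy, OpenCV 4.12 (cv2) and the standard library are available. Lean on these libraries where they do the work, as an engineer would, in place of code of your own. Each camera call takes 0.05 s, during which the arm holds its last target. There are 200 camera calls.

## Working session

There is one attempt and no reset: what is moved stays moved. The work goes in short steps, Python scripts to look and compute and a tool call to move; the robot and the scene stay as the last step left them, time stands still between calls to the robot, and variables do not carry over. Pictures are saved under pics/ and viewed, at most 14 in all, crops included, and the job is handed in when it is done.

Besides the shell and the picture viewer there is one more tool, called after ">>>" as a command line: name --pt "numbers of a row" for each row, then --argument value for the rest. send_rows: Moves the arm, as the interface text tells. Shifts and turns lie within -1 to 1; 1 stands for 250 mm of shift or 90 degrees of turn. Its arguments: {"type":"object","properties":{"moves":{"type":"array"},"grip":{"type":"number"}},"required":["moves"]}

```bash
ls; mkdir -p pics
python3 - <<'E'
from rig import readout, viewer
import cv2,numpy as np
s=readout.read_state(); print(s['time_s'],s['position'],np.round(s['tcp_rot'],3).tolist(),s['opening'])
for n in("top","scene"):
    p,d=viewer.capture(n); cv2.imwrite(f"pics/{n}0.png",p[:,:,::-1]); np.save(f"{n}0d.npy",d)
    c=viewer.camera_info(n); print(n,c)
E
```

```text
pics
0.0 [0.26338903 0.56600143 0.22159164] [[-0.907, 0.422, -0.001], [0.422, 0.907, -0.002], [0.0, -0.002, -1.0]] 0.9971233607129418
top {'fx': 461.09763904356396, 'fy': 461.09763904356396, 'cx': 314.36425638400976, 'cy': 243.05291320000185, 'R': array([[ 0.02723712, -0.99961987, -0.00427329],
       [-0.97955205, -0.02583737, -0.19952496],
       [ 0.19933871,  0.00962039, -0.97988343]]), 't': array([0.00385298, 0.52379329, 0.78932959])}
scene {'fx': 623.8432155228343, 'fy': 623.8432155228343, 'cx': 329.4361567350164, 'cy': 238.69260615183325, 'R': array([[-0.09301892,  0.99563401,  0.00777124],
       [ 0.84269011,  0.08288214, -0.53198114],
       [-0.53030261, -0.04293556, -0.84672054]]), 't': array([ 0.04392001, -0.40741162,  1.7361261 ])}
```

View pics/top0.png

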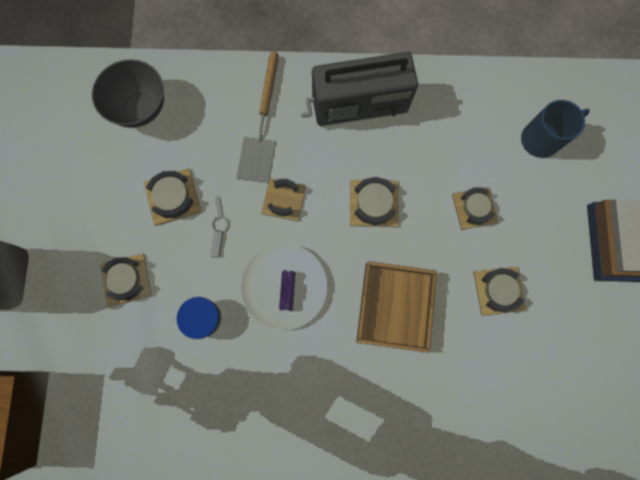

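View pics/scene0.png

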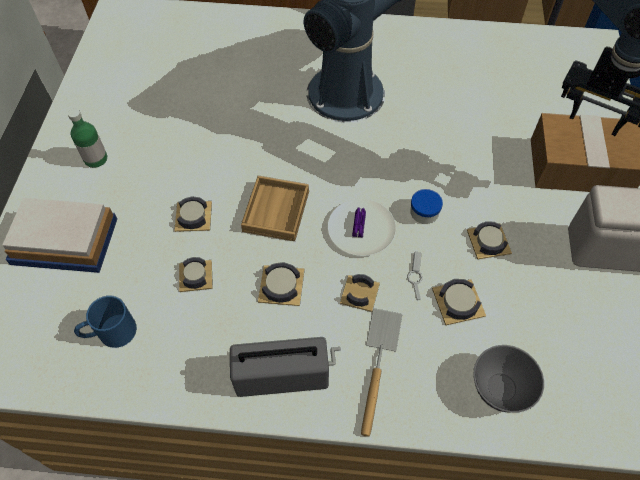

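The top view shows six moulds: (173,195) and (376,201) large, (123,278) and (503,290) medium, (478,207) small with a disc, and (284,198) small and empty. That makes 5 discs. The saucer with the clip is at (286,287), the tray at (398,306), the tub at (198,318) and the keyring at (220,228). The scene view agrees, with the saucer at (361,228) and the tray at (276,208).

```bash
cat > h.py <<'E'
import cv2,numpy as np
from rig import readout,viewer
def ray(n,uv,z):
    c=viewer.camera_info(n);R=c['R'];o=-R.T@c['t']
    d=R.T@np.array([(uv[0]-c['cx'])/c['fx'],(uv[1]-c['cy'])/c['fy'],1])
    return (o+d*(z-o[2])/d[2])[:2]
def pix(n,X):
    c=viewer.camera_info(n);q=c['R']@np.array(X)+c['t'];return np.array([q[0]/q[2]*c['fx']+c['cx'],q[1]/q[2]*c['fy']+c['cy']])
def cloud(n,d):
    c=viewer.camera_info(n);v,u=np.mgrid[:480,:640]
    q=np.stack([(u-c['cx'])/c['fx']*d,(v-c['cy'])/c['fy']*d,d],-1)
    return (q-c['t'])@c['R']
def blobs(m,amin):
    m=cv2.morphologyEx(m.astype(np.uint8),cv2.MORPH_OPEN,np.ones((3,3)))
    k,l,s,c=cv2.connectedComponentsWithStats(m)
    return [(c[i],s[i],l==i) for i in range(1,k) if s[i,4]>=amin]
E
python3 - <<'E'
from h import *
for n in("top","scene"):
    p=cv2.imread(f"pics/{n}0.png");d=np.load(f"{n}0d.npy");h=cv2.cvtColor(p,cv2.COLOR_BGR2HSV)
    P=cloud(n,d)
    for (x,y) in ([(376,201),(173,195),(478,207),(398,300),(286,255),(286,290),(100,400),(365,310),(360,75),(5,260)] if n=="top" else [(280,280),(362,250),(190,210)]):
        print(n,(x,y),h[y,x],np.round(P[y,x],3))
    Z=P[...,2]
    print('-- height .02-.034 in workspace, low-sat bright')
    H,S,V=[h[...,i].astype(int) for i in range(3)]
    wood=(S>90)&(H>8)&(H<28)&(V>60)
    for c,s,l in blobs(wood,150): print(n,'wood',np.round(c),s)
    pur=(H>120)&(H<160)&(S>80)
    for c,s,l in blobs(pur,60): print(n,'pur',np.round(c),s, np.round(np.nanmedian(P[l],0),3))
E
```

```text
top (376, 201) [ 28  36 134] [ 0.614 -0.098  0.026]
top (173, 195) [ 30  35 133] [0.617 0.294 0.023]
top (478, 207) [ 28  35 132] [ 0.607 -0.292  0.027]
top (398, 300) [ 18 133 138] [ 0.428 -0.142  0.005]
top (286, 255) [101  18 156] [0.508 0.072 0.008]
top (286, 290) [134 112  75] [0.439 0.068 0.027]
top (100, 400) [ 33  23 101] [0.233 0.4   0.001]
top (365, 310) [ 17 112  82] [ 0.408 -0.08   0.007]
top (360, 75) [30  4 69] [ 0.827 -0.058  0.112]
top (5, 260) [38 19 54] [0.473 0.561 0.079]
-- height .02-.034 in workspace, low-sat bright
top wood [268.  82.] [260  52  17  61 451]
top wood [191. 193.] [181 170  19  45 292]
top wood [283. 199.] [263 180  41  40 848]
top wood [354. 204.] [351 180  13  45 292]
top wood [461. 211.] [454 193  19  35 288]
top wood [608. 241.] [ 597  200   43   76 1089]
top wood [397. 307.] [ 358  262   78   90 5809]
top wood [482. 293.] [475 271  19  44 372]
top wood [  4. 407.] [  0 376  14  87 708]
top pur [286. 290.] [280 272  13  37 358] [0.439 0.068 0.03 ]
scene (280, 280) [ 30  35 162] [ 0.621 -0.097  0.031]
scene (362, 250) [ 43  22 187] [0.509 0.08  0.003]
scene (190, 210) [ 24  31 158] [ 0.45  -0.337  0.023]
-- height .02-.034 in workspace, low-sat bright
scene wood [431.   8.] [414   0  34  18 566]
scene wood [529.  12.] [511   0  34  25 660]
scene wood [564. 142.] [ 542  114   47   62 2097]
scene wood [622. 145.] [ 602  118   38   54 1567]
scene wood [275. 208.] [ 242  176   67   64 3163]
scene wood [207. 217.] [200 201  11  29 161]
scene wood [ 79. 243.] [  6 208 107  56 829]
scene wood [476. 245.] [468 229  20  30 208]
scene wood [208. 275.] [203 261   9  28 185]
scene wood [297. 290.] [286 269  18  36 214]
scene wood [360. 292.] [341 276  38  35 626]
scene wood [443. 307.] [433 286  28  39 295]
scene wood [371. 402.] [361 368  20  68 608]
scene wood [242. 456.] [    0   413   640    67 21022]
scene pur [359. 223.] [353 209  12  28 269] [0.45  0.067 0.027]
```

```bash
cat >> h.py <<'E'
def saucer(n,p):
    h=cv2.cvtColor(p,cv2.COLOR_BGR2HSV);H,S,V=[h[...,i].astype(int) for i in range(3)]
    m=((H>70)&(H<120)&(S<60)&(V>90))
    B=blobs(m,1500)
    out=[]
    for c,s,l in B:
        k,_=cv2.findContours(l.astype(np.uint8),cv2.RETR_EXTERNAL,cv2.CHAIN_APPROX_NONE)
        hull=cv2.convexHull(max(k,key=cv2.contourArea))[:,0]
        W=np.array([ray(n,q,.014) for q in hull]).astype(np.float32)
        (cx,cy),r=cv2.minEnclosingCircle(W); M=cv2.moments(W.reshape(-1,1,2))
        out.append((np.round([cx,cy,r],4),np.round([M['m10']/M['m00'],M['m01']/M['m00'],np.sqrt(M['m00']/np.pi)],4)))
    return out
E
python3 - <<'E'
from h import *
seeds=[('big1',.617,.294),('big2',.614,-.098),('empty',.61,.08),('small',.607,-.292)]
a=ray("top",(123,278),.026);b=ray("top",(503,290),.026)
seeds+=[('med1',*a),('med2',*b)]
for n in("top","scene"):
    p=cv2.imread(f"pics/{n}0.png");h=cv2.cvtColor(p,cv2.COLOR_BGR2HSV);H,S,V=[h[...,i].astype(int) for i in range(3)]
    print(n,'saucer',saucer(n,p))
    for nm,x,y in seeds:
        u=pix(n,(x,y,.026)).astype(int)
        if nm=='empty': m=(S>90)&(V>60); 
        else: m=(S>24)&(S<60)&(V>95)
        w=np.zeros_like(m);w[u[1]-40:u[1]+40,u[0]-40:u[0]+40]=1
        k,l=cv2.connectedComponents(cv2.erode((m&w).astype(np.uint8),np.ones((3,3))),connectivity=4); L=l==l[u[1],u[0]]
        L=cv2.dilate(L.astype(np.uint8),np.ones((3,3)))
        k,_=cv2.findContours(L,cv2.RETR_EXTERNAL,cv2.CHAIN_APPROX_NONE);e=cv2.fitEllipse(max(k,key=cv2.contourArea))
        C=ray(n,e[0],.026 if nm!='empty' else .006)
        W=np.array([ray(n,q,.026) for q in max(k,key=cv2.contourArea)[:,0]]).astype(np.float32)
        A=cv2.contourArea(W.reshape(-1,1,2))
        vv,uu=np.nonzero((V<62)&(S<80)&w)
        Q=np.array([ray(n,q,.028) for q in zip(uu,vv)])-(C if nm!='empty' else [x,y]);r=np.hypot(*Q.T);Q=Q[(r<.046)]
        t=np.arctan2(Q[:,1],Q[:,0]);g=np.angle(np.exp(2j*t).sum())/2
        print(n,nm,np.round(C,4),'r',round(np.sqrt(A/np.pi),4),'gapaxis deg',round(np.degrees(g)+90,1),len(Q),round(abs(np.exp(2j*t).mean()),2))
    pur=blobs((H>120)&(H<160)&(S>80),60)[0]
    vv,uu=np.nonzero(pur[2]);W=np.array([ray(n,q,.03) for q in zip(uu,vv)]).astype(np.float32)
    print('clip',cv2.minAreaRect(W*1000))
    wd=[b for b in blobs((S>80)&(H>8)&(H<28)&(V>50),2000) if 380<b[0][0]<420 or 265<b[0][0]<285][0]
    vv,uu=np.nonzero(wd[2]);W=np.array([ray(n,q,.032) for q in zip(uu,vv)]).astype(np.float32)
    print('tray',cv2.minAreaRect(W*1000))
E
```

```text
top saucer [(array([0.7078, 0.5952, 0.1122]), array([0.6981, 0.5884, 0.0801])), (array([ 0.6927, -0.0293,  0.1299]), array([ 0.6864, -0.0209,  0.0959])), (array([ 0.6995, -0.3641,  0.118 ]), array([ 0.6947, -0.3481,  0.0926])), (array([0.6532, 0.2906, 0.1323]), array([0.6696, 0.3107, 0.0938])), (array([0.4522, 0.0598, 0.0733]), array([0.4588, 0.0536, 0.0637])), (array([0.3387, 0.3093, 0.0964]), array([0.3492, 0.3159, 0.0748])), (array([ 0.3416, -0.3604,  0.1228]), array([ 0.3517, -0.3452,  0.0929])), (array([0.3528, 0.0218, 0.0774]), array([0.351 , 0.0206, 0.0507]))]
top big1 [0.6201 0.3028] r 0.0323 gapaxis deg 111.1 411 0.36
top big2 [ 0.6172 -0.0959] r 0.0328 gapaxis deg 89.4 380 0.4
top empty [0.6215 0.0786] r 0.0295 gapaxis deg 82.3 276 0.62
top small [ 0.6124 -0.2934] r 0.0228 gapaxis deg 96.9 235 0.57
top med1 [0.4527 0.377 ] r 0.0272 gapaxis deg 116.5 455 0.4
top med2 [ 0.4509 -0.3332] r 0.0277 gapaxis deg 96.6 361 0.39Traceback (most recent call last):
  File "<stdin>", line 24, in <module>
  File "h.py", line 4, in ray
    c=viewer.camera_info(n);R=c['R'];o=-R.T@c['t']
ValueError: time passes only in moves, steps and waits
```

```bash
python3 - <<'E'
import re
s=open('h.py').read()
s=s[:s.index('def saucer')]
s=s.replace("viewer.camera_info(n)","CI[n]").replace("def ray","CI={n:viewer.camera_info(n) for n in('top','scene')}\ndef ray",1)
open('h.py','w').write(s)
E
cat > meas.py <<'E'
from h import *
seeds=[('big1',.62,.3),('big2',.615,-.096),('empty',.61,.08),('small',.61,-.292),('med1',.4527,.377),('med2',.451,-.333)]
for n in("top","scene"):
    p=cv2.imread(f"pics/{n}0.png");h=cv2.cvtColor(p,cv2.COLOR_BGR2HSV);H,S,V=[h[...,i].astype(int) for i in range(3)]
    for nm,x,y in seeds:
        u=pix(n,(x,y,.026)).astype(int)
        m=(S>90)&(V>60) if nm=='empty' else (S>24)&(S<60)&(V>95)
        w=np.zeros_like(m);w[u[1]-40:u[1]+40,u[0]-40:u[0]+40]=1
        k,l=cv2.connectedComponents(cv2.erode((m&w).astype(np.uint8),np.ones((3,3))),connectivity=4); L=l==l[u[1],u[0]]
        L=cv2.dilate(L.astype(np.uint8),np.ones((3,3)))
        k,_=cv2.findContours(L,cv2.RETR_EXTERNAL,cv2.CHAIN_APPROX_NONE);k=max(k,key=cv2.contourArea)
        C=ray(n,cv2.fitEllipse(k)[0],.026)
        W=np.array([ray(n,q,.026) for q in k[:,0]]).astype(np.float32)
        A=cv2.contourArea(W.reshape(-1,1,2))
        vv,uu=np.nonzero((V<62)&(S<80)&w)
        Q=np.array([ray(n,q,.028) for q in zip(uu,vv)])-(C if nm!='empty' else [x,y]);r=np.hypot(*Q.T);Q=Q[(r<.046)]
        t=np.arctan2(Q[:,1],Q[:,0]);g=np.angle(np.exp(2j*t).sum())/2
        # wood base square angle
        vv,uu=np.nonzero((S>70)&(H>8)&(H<30)&w)
        W=np.array([ray(n,q,.006) for q in zip(uu,vv)]);W=W[np.hypot(*(W-[x,y]).T)<.075].astype(np.float32)
        print(n,nm,np.round(C,4),'r',round(np.sqrt(A/np.pi),4),'gap',round(np.degrees(g)+90,1),round(abs(np.exp(2j*t).mean()),2),'base',np.round(cv2.minAreaRect(W*1000)[0]),np.round(cv2.minAreaRect(W*1000)[1]),round(cv2.minAreaRect(W*1000)[2]))
    pur=blobs((H>120)&(H<160)&(S>80),60)[0]
    vv,uu=np.nonzero(pur[2]);W=np.array([ray(n,q,.03) for q in zip(uu,vv)]).astype(np.float32)
    print('clip',cv2.minAreaRect(W*1000))
    wd=[b for b in blobs((S>80)&(H>8)&(H<28)&(V>50),2000) if 380<b[0][0]<420 or 265<b[0][0]<285][0]
    vv,uu=np.nonzero(wd[2]);W=np.array([ray(n,q,.032) for q in zip(uu,vv)]).astype(np.float32)
    print('tray',cv2.minAreaRect(W*1000))
    u0=pix(n,(.45,.07,.006)).astype(int)
    for du in range(-60,61,6): print(h[u0[1]-0,u0[0]+du].tolist(),end='')
    print()
E
python3 meas.py
```

```text
top big1 [0.6201 0.3028] r 0.0323 gap 111.1 0.36 base [620. 302.] [94. 92.] 19
top big2 [ 0.6172 -0.0959] r 0.0328 gap 89.4 0.4 base [617. -96.] [92. 92.] 90
top empty [0.6154 0.077 ] r 0.0295 gap 82.3 0.62 base [619.  82.] [73. 72.] 80
top small [ 0.6124 -0.2934] r 0.0228 gap 96.9 0.57 base [ 612. -293.] [73. 73.] 12
top med1 [0.4527 0.377 ] r 0.0272 gap 116.5 0.4 base [452. 377.] [84. 83.] 16
top med2 [ 0.4509 -0.3332] r 0.0277 gap 96.6 0.39 base [ 451. -333.] [83. 84.] 8
clip ((438.9126281738281, 67.15455627441406), (19.75555992126465, 67.49661254882812), 87.61719512939453)
tray ((415.5490417480469, -135.54934692382812), (130.60397338867188, 148.00189208984375), 83.54264831542969)
[60, 13, 152][64, 13, 152][68, 13, 152][36, 19, 135][46, 22, 151][53, 15, 151][60, 12, 152][64, 13, 152][73, 12, 151][81, 12, 149][132, 104, 71][133, 108, 73][37, 21, 107][38, 19, 109][93, 15, 154][96, 17, 154][100, 20, 156][40, 13, 115][33, 23, 109][64, 12, 151][60, 12, 152]
scene big1 [0.6225 0.3023] r 0.0326 gap 106.3 0.24 base [623. 302.] [94. 94.] 19
scene big2 [ 0.6198 -0.0957] r 0.0325 gap 91.9 0.3 base [620. -96.] [95. 94.] 0
scene empty [0.6342 0.0813] r 0.0306 gap 49.9 0.11 base [623.  82.] [74. 74.] 80
scene small [ 0.6141 -0.2928] r 0.0226 gap 101.2 0.61 base [ 615. -293.] [75. 73.] 13
scene med1 [0.4554 0.3763] r 0.0274 gap 104.6 0.32 base [456. 376.] [85. 84.] 15
scene med2 [ 0.4529 -0.332 ] r 0.0277 gap 97.0 0.38 base [ 454. -332.] [85. 84.] 8
clip ((450.091796875, 67.13714599609375), (24.130224227905273, 79.45921325683594), 87.83892822265625)
tray ((427.05426025390625, -134.586181640625), (134.5443878173828, 166.45135498046875), 83.57942199707031)
[50, 17, 181][39, 22, 184][46, 21, 186][46, 18, 184][28, 24, 130][84, 7, 186][71, 11, 185][60, 10, 184][27, 19, 123][142, 99, 59][138, 203, 78][49, 15, 187][48, 14, 186][41, 20, 183][47, 19, 186][35, 19, 178][35, 18, 174][47, 13, 183][50, 16, 186][45, 17, 185][50, 17, 185]
```

```bash
cat >> h.py <<'E'
def saucer(n,p,c0,z=.014,r0=.082,band=.025,tol=.003):
    e=cv2.Canny(cv2.GaussianBlur(p,(3,3),0),15,40);vv,uu=np.nonzero(e)
    W=np.array([ray(n,q,z) for q in zip(uu,vv)]);W=W[abs(np.hypot(*(W-c0).T)-r0)<band]
    rng=np.random.default_rng(0);best=(0,)
    for _ in range(600):   # RANSAC: circle of known radius through 2 points
        a,b=W[rng.choice(len(W),2,replace=False)];m=(a+b)/2;d=b-a;L=np.hypot(*d)
        if L<.03 or L>2*r0: continue
        nn=np.array([-d[1],d[0]])/L*np.sqrt(r0**2-L*L/4)
        for c in(m+nn,m-nn):
            k=(abs(np.hypot(*(W-c).T)-r0)<tol)
            ang=len(set(np.round(np.degrees(np.arctan2(*(W[k]-c).T))/10)))
            if (ang,k.sum())>best[:2] if len(best)>1 else 1: best=(ang,k.sum(),c,k)
    K=W[best[3]];A=np.c_[2*K,np.ones(len(K))];s=np.linalg.lstsq(A,(K**2).sum(1),rcond=None)[0]
    return np.round(s[:2],4),round(np.sqrt(s[2]+s[0]**2+s[1]**2),4),best[0],len(K)
def plan(wps,s=None,start=None):
    """wps: (x,y,z,yaw_deg of tool y axis) -> total shift/turn units per leg"""
    s=s or readout.read_state();p=np.array(s['position']);R=np.array(s['tcp_rot']);yaw=np.degrees(np.arctan2(R[1,1],R[0,1]))
    print('t',round(s['time_s'],1),'pos',np.round(p,4),'yaw',round(yaw,1),'tilt',np.round(R[:,2],4),'op',round(s['opening'],3),'gf',round(s['grasp_force'],1))
    for w in wps:
        t=np.radians(yaw);y=np.array([np.cos(t),np.sin(t)]);x=np.array([-y[1],y[0]])*(1) 
        x=np.array([y[1],-y[0]])*-1  # x = y cross z(down)
        d=np.array(w[:3])-p
        print(w,'->',np.round(np.array([d[:2]@x,d[:2]@y,-d[2]])/.25,3),'turn',round(-(w[3]-yaw)/90,3))
        p=np.array(w[:3]);yaw=w[3]
E
python3 - <<'E'
from h import *
for n in("top","scene"):
    p=cv2.imread(f"pics/{n}0.png")
    print(saucer(n,p,ray("top",(286,287),.014)))
plan([(.40,.25,.2,87.7),(.445,.067,.1,87.7),(.445,.067,.010,87.7)])
E
```

```text
(array([0.4482, 0.0736]), np.float64(0.0808), 33, 287)
(array([0.4492, 0.0736]), np.float64(0.081), 33, 196)
t 0.1 pos [0.2634 0.5661 0.2217] yaw 65.0 tilt [-0.0011 -0.0016 -1.    ] op 0.998 gf 0.0
(0.4, 0.25, 0.2, 87.7) -> [-1.029 -0.915  0.087] turn -0.252
(0.445, 0.067, 0.1, 87.7) -> [-0.209 -0.724  0.4  ] turn -0.0
(0.445, 0.067, 0.01, 87.7) -> [0.   0.   0.36] turn -0.0
```

>>> send_rows --pt "-0.99 -0.9 0.08 0 0 -0.252" --pt "-0.99 -0.9 0.08 0 0 -0.252" --pt "-0.99 -0.9 0.08 0 0 -0.252" --pt "-0.99 -0.9 0.08 0 0 -0.252" --pt "-0.99 -0.9 0.08 0 0 -0.252" --pt "-0.99 -0.9 0.08 0 0 -0.252" --pt "-0.99 -0.9 0.08 0 0 -0.252" --pt "-0.99 -0.9 0.08 0 0 -0.252" --pt "-0.99 -0.9 0.08 0 0 -0.252" --pt "-0.99 -0.9 0.08 0 0 -0.252" --grip 0.6

```text
time_s: 1.1
position: [0.3928, 0.2588, 0.2025]
tcp_rot: [[-0.999, 0.039, -0.0], [0.039, 0.999, 0.0], [0.0, 0.0, -1.0]]
force: [0.1, 0.0, -0.5]
opening: 0.597
grasp_force: 0.0
```

Run:
```python
from h import *
plan([(.445,.067,.1,87.7),(.445,.067,.010,87.7),(.445,.067,.1,87.7),(.417,-.135,.12,85),(.417,-.135,.013,85)])
```

```text
t 1.1 pos [0.3928 0.2588 0.2025] yaw 87.7 tilt [-4.e-04  3.e-04 -1.e+00] op 0.597 gf 0.0
(0.445, 0.067, 0.1, 87.7) -> [-0.239 -0.758  0.41 ] turn 0.001
(0.445, 0.067, 0.01, 87.7) -> [0.   0.   0.36] turn -0.0
(0.445, 0.067, 0.1, 87.7) -> [ 0.    0.   -0.36] turn -0.0
(0.417, -0.135, 0.12, 85) -> [ 0.079 -0.812 -0.08 ] turn 0.03
(0.417, -0.135, 0.013, 85) -> [0.    0.    0.428] turn 0.0
```

>>> send_rows --pt "-0.239 -0.758 0.3 0 0 0" --pt "-0.239 -0.758 0.41 0 0 0" --pt "-0.239 -0.758 0.41 0 0 0" --pt "-0.239 -0.758 0.41 0 0 0" --pt "-0.239 -0.758 0.41 0 0 0" --pt "-0.239 -0.758 0.41 0 0 0" --pt "-0.239 -0.758 0.41 0 0 0" --pt "-0.239 -0.758 0.55 0 0 0" --pt "-0.239 -0.758 0.66 0 0 0" --pt "-0.239 -0.758 0.72 0 0 0" --pt "-0.239 -0.758 0.77 0 0 0" --pt "-0.239 -0.758 0.77 0 0 0"

```text
time_s: 2.3
position: [0.4445, 0.0684, 0.0096]
tcp_rot: [[-0.999, 0.037, -0.002], [0.037, 0.999, 0.0], [0.002, 0.0, -1.0]]
force: [-0.4, -1.0, 0.2]
opening: 0.597
grasp_force: 0.0
```

>>> send_rows --pt "0 0 0 0 0 0" --pt "0 0 0 0 0 0" --pt "0 0 0 0 0 0" --pt "0 0 0 0 0 0" --pt "0 0 0 0 0 0" --pt "0 0 -0.05 0 0 0" --pt "0 0 -0.2 0 0 0" --pt "0 0 -0.36 0 0 0" --pt "0 0 -0.36 0 0 0" --grip 0.1

```text
time_s: 3.2
position: [0.4482, 0.0661, 0.1039]
tcp_rot: [[-0.999, 0.04, 0.009], [0.04, 0.999, -0.001], [-0.009, -0.001, -1.0]]
force: [1.1, -0.5, -0.2]
opening: 0.295
grasp_force: 30.1
```

Clip is held (26 mm opening). Now the tray.

>>> send_rows --pt "0.079 -0.15 -0.08 0 0 0.03" --pt "0.079 -0.3 -0.08 0 0 0.03" --pt "0.079 -0.45 -0.08 0 0 0.03" --pt "0.079 -0.6 -0.08 0 0 0.03" --pt "0.079 -0.75 -0.08 0 0 0.03" --pt "0.079 -0.812 -0.08 0 0 0.03" --pt "0.079 -0.812 0.05 0 0 0.03" --pt "0.079 -0.812 0.2 0 0 0.03" --pt "0.079 -0.812 0.3 0 0 0.03" --pt "0.079 -0.812 0.35 0 0 0.03" --pt "0.079 -0.812 0.35 0 0 0.03"

```text
time_s: 4.3
position: [0.4162, -0.1352, 0.0106]
tcp_rot: [[-0.996, 0.088, -0.003], [0.088, 0.996, 0.002], [0.004, 0.002, -1.0]]
force: [-0.4, -0.6, -0.1]
opening: 0.299
grasp_force: 30.0
```

>>> send_rows --pt "0 0 0 0 0 0" --pt "0 0 0 0 0 0" --pt "0 0 0 0 0 0" --pt "0 0 0 0 0 0" --pt "0 0 -0.1 0 0 0" --pt "0 0 -0.3 0 0 0" --pt "0 0 -0.5 0 0 0" --pt "0 0 -0.7 0 0 0" --pt "0 0 -0.7 0 0 0" --grip 0.58

```text
time_s: 5.2
position: [0.4212, -0.1378, 0.1937]
tcp_rot: [[-0.996, 0.086, 0.013], [0.086, 0.996, -0.008], [-0.013, -0.007, -1.0]]
force: [0.6, -0.1, -0.1]
opening: 0.582
grasp_force: 0.0
```

Run:
```python
from h import *
plan([(.6185,-.0958,.2,90),(.6185,-.0958,.08,90),(.6185,-.0958,.009,90)])
p,d=viewer.capture("top");cv2.imwrite("pics/top1.png",p[:,:,::-1])
```

```text
t 5.2 pos [ 0.4212 -0.1378  0.1937] yaw 85.0 tilt [ 0.0128 -0.0082 -0.9999] op 0.582 gf 0.0
(0.6185, -0.0958, 0.2, 90) -> [-0.772  0.236 -0.025] turn -0.055
(0.6185, -0.0958, 0.08, 90) -> [0.   0.   0.48] turn 0.0
(0.6185, -0.0958, 0.009, 90) -> [0.    0.    0.284] turn 0.0
```

View pics/top1.png

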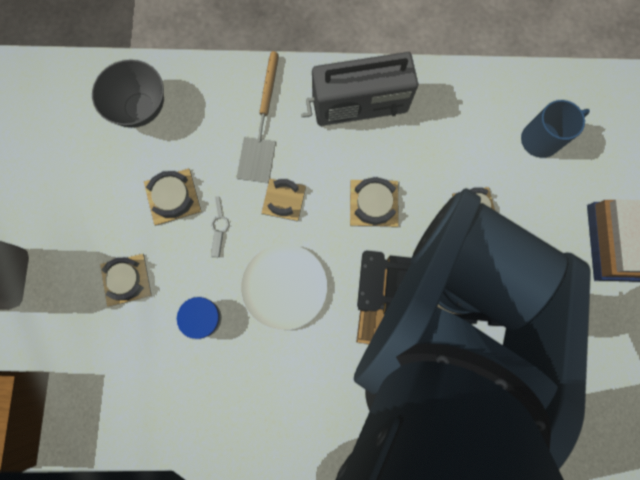

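The saucer at (286,288) is clear. The arm hides the tray at (398,306), so I'll check the clip later. Next is the big disc at (376,201).

>>> send_rows --pt "-0.2 0.06 -0.025 0 0 -0.055" --pt "-0.4 0.12 -0.025 0 0 -0.055" --pt "-0.6 0.18 -0.025 0 0 -0.055" --pt "-0.772 0.236 0 0 0 -0.055" --pt "-0.772 0.236 0.2 0 0 -0.055" --pt "-0.772 0.236 0.4 0 0 -0.055" --pt "-0.772 0.236 0.4 0 0 -0.055" --pt "-0.772 0.236 0.4 0 0 -0.055" --pt "-0.772 0.236 0.4 0 0 -0.055" --pt "-0.772 0.236 0.4 0 0 -0.055" --grip 1

```text
time_s: 6.25
position: [0.6167, -0.0945, 0.0909]
tcp_rot: [[-1.0, 0.001, 0.006], [0.001, 1.0, -0.002], [-0.006, -0.002, -1.0]]
force: [-0.7, 1.3, 0.9]
opening: 1.003
grasp_force: 0.0
```

Run:
```python
from h import *
plan([(.6185,-.0958,.009,90)])
for n in ("top","scene"):
  p,d=viewer.capture(n);p=p[:,:,::-1].copy();cv2.imwrite(f"pics/{n}2.png",p)
  print(saucer(n,p,(.449,.0736)))
  h=cv2.cvtColor(p,cv2.COLOR_BGR2HSV)
  for c,s,l in blobs((h[...,0]>120)&(h[...,0]<160)&(h[...,1]>80),60): print('pur',n,ray(n,c,.02),s)
```

```text
t 6.2 pos [ 0.6167 -0.0945  0.0909] yaw 89.9 tilt [ 0.0057 -0.002  -1.    ] op 1.003 gf 0.0
(0.6185, -0.0958, 0.009, 90) -> [-0.007 -0.005  0.327] turn -0.001Traceback (most recent call last):
  File "<stdin>", line 5, in <module>
  File "h.py", line 23, in saucer
    a,b=W[rng.choice(len(W),2,replace=False)];m=(a+b)/2;d=b-a;L=np.hypot(*d)
          ~~~~~~~~~~^^^^^^^^^^^^^^^^^^^^^^^^
  File "numpy/random/_generator.pyx", line 864, in numpy.random._generator.Generator.choice
ValueError: a must be a positive integer unless no samples are taken
```

>>> send_rows --pt "-0.007 -0.005 0.12 0 0 0" --pt "-0.007 -0.005 0.2 0 0 0" --pt "-0.007 -0.005 0.26 0 0 0" --pt "-0.007 -0.005 0.3 0 0 0" --pt "-0.007 -0.005 0.325 0 0 0" --pt "-0.007 -0.005 0.325 0 0 0" --pt "-0.007 -0.005 0.325 0 0 0"

```text
time_s: 7.0
position: [0.6173, -0.0951, 0.007]
tcp_rot: [[-1.0, 0.001, 0.002], [0.001, 1.0, -0.001], [-0.002, -0.001, -1.0]]
force: [-0.1, -0.1, 0.3]
opening: 1.0
grasp_force: 0.0
```

>>> send_rows --pt "0 0 0 0 0 0" --pt "0 0 0 0 0 0" --pt "0 0 0 0 0 0" --pt "0 0 0 0 0 0" --grip 0.5

```text
time_s: 7.4
position: [0.6168, -0.0949, 0.0065]
tcp_rot: [[-1.0, 0.001, 0.0], [0.001, 1.0, -0.0], [-0.0, -0.0, -1.0]]
force: [-0.1, 0.3, 1.1]
opening: 0.775
grasp_force: 30.2
```

Run:
```python
from h import *
plan([(.6185,-.0958,.12,90),(.449,.0736,.1,90),(.449,.0736,.010,90)])
p,d=viewer.capture("scene");p=p[:,:,::-1].copy();cv2.imwrite(f"pics/scene2.png",p)
print(saucer("scene",p,(.449,.0736)))
h=cv2.cvtColor(p,cv2.COLOR_BGR2HSV)
for c,s,l in blobs((h[...,0]>120)&(h[...,0]<160)&(h[...,1]>80),60): print('pur',ray("scene",c,.02),s)
```

```text
t 7.4 pos [ 0.6168 -0.0949  0.0065] yaw 90.0 tilt [ 3.e-04 -1.e-04 -1.e+00] op 0.775 gf 30.2
(0.6185, -0.0958, 0.12, 90) -> [-0.007 -0.003 -0.454] turn -0.0
(0.449, 0.0736, 0.1, 90) -> [0.678 0.678 0.08 ] turn 0.0
(0.449, 0.0736, 0.01, 90) -> [0.   0.   0.36] turn 0.0
(array([0.4485, 0.0736]), np.float64(0.0813), 35, 180)
```

View pics/scene2.png

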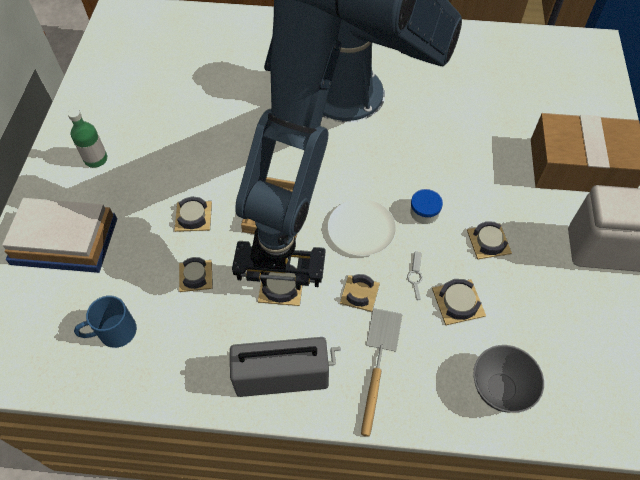

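>>> send_rows --pt "0 0 -0.05 0 0 0" --pt "0 0 -0.12 0 0 0" --pt "0 0 -0.25 0 0 0" --pt "0 0 -0.4 0 0 0" --pt "0.1 0.1 -0.45 0 0 0" --pt "0.2 0.2 -0.45 0 0 0" --pt "0.3 0.3 -0.45 0 0 0" --pt "0.4 0.4 -0.45 0 0 0" --pt "0.5 0.5 -0.42 0 0 0" --pt "0.6 0.6 -0.4 0 0 0" --pt "0.67 0.675 -0.38 0 0 0" --pt "0.67 0.675 -0.38 0 0 0"

```text
time_s: 8.65
position: [0.4443, 0.0761, 0.1012]
tcp_rot: [[-1.0, -0.002, -0.007], [-0.002, 1.0, 0.001], [0.007, 0.001, -1.0]]
force: [0.1, -0.3, -1.7]
opening: 0.771
grasp_force: 30.0
```

>>> send_rows --pt "0 0 0 0 0 0" --pt "0 0 0 0 0 0" --pt "0 0 0 0 0 0"

```text
time_s: 8.95
position: [0.4509, 0.0732, 0.1017]
tcp_rot: [[-1.0, 0.002, 0.002], [0.002, 1.0, -0.0], [-0.002, -0.0, -1.0]]
force: [-0.2, -0.8, -1.5]
opening: 0.772
grasp_force: 30.0
```

Run:
```python
from h import *
plan([(.4488,.0736,.009,90)])
p,d=viewer.capture("scene");p=p[:,:,::-1].copy();cv2.imwrite(f"pics/scene3.png",p)
print(saucer("scene",p,(.449,.0736)))
h=cv2.cvtColor(p,cv2.COLOR_BGR2HSV)
for c,s,l in blobs((h[...,0]>120)&(h[...,0]<160)&(h[...,1]>80),60): print('pur',ray("scene",c,.02),s)
```

```text
t 8.9 pos [0.4509 0.0732 0.1017] yaw 89.9 tilt [ 2.2e-03 -3.0e-04 -1.0e+00] op 0.772 gf 30.0
(0.4488, 0.0736, 0.009, 90) -> [0.008 0.002 0.371] turn -0.001
(array([0.4466, 0.0734]), np.float64(0.0822), 35, 169)
pur [ 0.413973   -0.13367532] [269 192  16  28 278]
```

Scene3 finds the clip in the tray at (.414,-.134). Now to place the first disc.

>>> send_rows --pt "0 0 0.12 0 0 0" --pt "0 0 0.22 0 0 0" --pt "0 0 0.29 0 0 0" --pt "0 0 0.33 0 0 0" --pt "0 0 0.355 0 0 0" --pt "0 0 0.365 0 0 0" --pt "0 0 0.373 0 0 0" --pt "0 0 0.373 0 0 0" --pt "0 0 0.373 0 0 0" --pt "0 0 0.373 0 0 0"

```text
time_s: 10.0
position: [0.4496, 0.074, 0.0085]
tcp_rot: [[-1.0, 0.001, 0.001], [0.001, 1.0, -0.0], [-0.001, -0.0, -1.0]]
force: [-0.2, -0.2, -0.6]
opening: 0.768
grasp_force: 30.0
```

>>> send_rows --pt "0 0 0 0 0 0" --pt "0 0 0 0 0 0" --pt "0 0 0 0 0 0" --pt "0 0 0 0 0 0" --pt "0 0 -0.05 0 0 0" --pt "0 0 -0.15 0 0 0" --pt "0 0 -0.3 0 0 0" --pt "0 0 -0.5 0 0 0" --pt "0 0 -0.55 0 0 0" --pt "0 0 -0.55 0 0 0" --grip 0.9

```text
time_s: 11.0
position: [0.4508, 0.0739, 0.1479]
tcp_rot: [[-1.0, 0.0, 0.006], [0.0, 1.0, -0.001], [-0.006, -0.001, -1.0]]
force: [0.7, 0.4, -1.1]
opening: 0.902
grasp_force: 0.0
```

Run:
```python
from h import *
plan([(.55,.22,.18,109),(.6213,.3025,.1,109),(.6213,.3025,.010,109)])
```

```text
t 11.0 pos [0.4508 0.0739 0.1479] yaw 90.0 tilt [ 6.1e-03 -5.0e-04 -1.0e+00] op 0.902 gf 0.0
(0.55, 0.22, 0.18, 109) -> [-0.396  0.585 -0.129] turn -0.211
(0.6213, 0.3025, 0.1, 109) -> [-0.377  0.219  0.32 ] turn 0.0
(0.6213, 0.3025, 0.01, 109) -> [0.   0.   0.36] turn 0.0
```

>>> send_rows --pt "-0.1 0.13 0 0 0 -0.07" --pt "-0.2 0.26 0 0 0 -0.14" --pt "-0.3 0.4 0 0 0 -0.211" --pt "-0.4 0.54 0 0 0 -0.211" --pt "-0.5 0.67 0.04 0 0 -0.211" --pt "-0.6 0.8 0.1 0 0 -0.211" --pt "-0.66 0.88 0.15 0 0 -0.211" --pt "-0.687 0.914 0.18 0 0 -0.211" --pt "-0.687 0.914 0.18 0 0 -0.211" --pt "-0.687 0.914 0.18 0 0 -0.211" --pt "-0.687 0.914 0.18 0 0 -0.211" --pt "-0.687 0.914 0.18 0 0 -0.211" --grip 1

```text
time_s: 12.2
position: [0.621, 0.3013, 0.1015]
tcp_rot: [[-0.946, -0.324, 0.0], [-0.324, 0.946, -0.0], [-0.0, -0.0, -1.0]]
force: [0.9, -0.8, 0.8]
opening: 0.999
grasp_force: 0.0
```

>>> send_rows --pt "0 0 0 0 0 0" --pt "0 0 0 0 0 0"

```text
time_s: 12.4
position: [0.6213, 0.3019, 0.1013]
tcp_rot: [[-0.946, -0.324, 0.001], [-0.324, 0.946, 0.0], [-0.001, -0.0, -1.0]]
force: [-0.1, -0.4, 0.6]
opening: 1.001
grasp_force: 0.0
```

Run:
```python
from h import *
plan([(.6213,.3025,.010,109)])
for n in ("top","scene"):
  p,d=viewer.capture(n);p=p[:,:,::-1].copy();cv2.imwrite(f"pics/{n}4.png",p)
  print(saucer(n,p,(.449,.0736)), saucer(n,p,(.449,.0736),.026,.034,.012,.002))
```

```text
t 12.4 pos [0.6213 0.3019 0.1013] yaw 108.9 tilt [ 7.e-04  2.e-04 -1.e+00] op 1.001 gf 0.0
(0.6213, 0.3025, 0.01, 109) -> [-0.001  0.002  0.365] turn -0.001
(array([0.4482, 0.0736]), np.float64(0.0809), 33, 288) (array([0.4504, 0.0752]), np.float64(0.0333), 37, 120)
(array([0.4498, 0.074 ]), np.float64(0.081), 35, 192) (array([0.4517, 0.0744]), np.float64(0.0335), 37, 83)
```

View pics/top4.png

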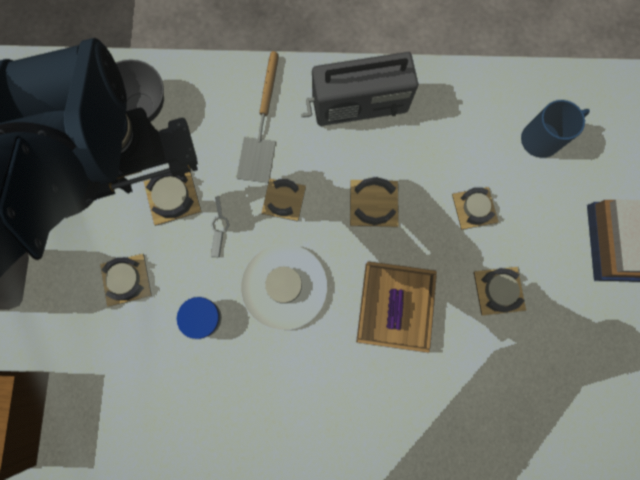

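The top view shows the disc centred on the saucer to about 2 mm at (284,285), and the clip in the tray at (396,308). The gripper is above big1.

>>> send_rows --pt "0 0.002 0.12 0 0 0" --pt "0 0.002 0.2 0 0 0" --pt "0 0.002 0.27 0 0 0" --pt "0 0.002 0.32 0 0 0" --pt "0 0.002 0.345 0 0 0" --pt "0 0.002 0.368 0 0 0" --pt "0 0.002 0.368 0 0 0" --pt "0 0.002 0.368 0 0 0"

```text
time_s: 13.3
position: [0.6215, 0.303, 0.0092]
tcp_rot: [[-0.946, -0.325, 0.001], [-0.325, 0.946, 0.0], [-0.001, -0.0, -1.0]]
force: [0.1, -0.5, -0.1]
opening: 1.0
grasp_force: 0.0
```

>>> send_rows --pt "0 0 0 0 0 0" --pt "0 0 0 0 0 0" --pt "0 0 0 0 0 0" --pt "0 0 0 0 0 0" --pt "0 0 0 0 0 0" --grip 0.5

```text
time_s: 13.8
position: [0.6212, 0.3029, 0.009]
tcp_rot: [[-0.946, -0.325, 0.0], [-0.325, 0.946, 0.0], [-0.0, 0.0, -1.0]]
force: [-0.2, 0.2, 1.5]
opening: 0.769
grasp_force: 30.0
```

Run:
```python
from h import *
plan([(.448,.073,.12,109)])
```

```text
t 13.8 pos [0.6212 0.3029 0.009 ] yaw 109.0 tilt [ 5.e-04  2.e-04 -1.e+00] op 0.769 gf 30.0
(0.448, 0.073, 0.12, 109) -> [ 0.954 -0.645 -0.444] turn -0.001
```

>>> send_rows --pt "0 0 -0.06 0 0 0" --pt "0 0 -0.2 0 0 0" --pt "0.03 -0.02 -0.4 0 0 0" --pt "0.15 -0.1 -0.5 0 0 0" --pt "0.3 -0.2 -0.5 0 0 0" --pt "0.45 -0.3 -0.5 0 0 0" --pt "0.6 -0.4 -0.5 0 0 0" --pt "0.74 -0.5 -0.5 0 0 0" --pt "0.85 -0.57 -0.48 0 0 0" --pt "0.92 -0.62 -0.46 0 0 0" --pt "0.954 -0.645 -0.444 0 0 0" --pt "0.954 -0.645 -0.444 0 0 0"

```text
time_s: 15.0
position: [0.4472, 0.0722, 0.1197]
tcp_rot: [[-0.946, -0.323, -0.001], [-0.323, 0.946, 0.0], [0.001, 0.0, -1.0]]
force: [-0.4, 0.4, -0.8]
opening: 0.773
grasp_force: 30.0
```

>>> send_rows --pt "0 0 0 0 0 0" --pt "0 0 0 0 0 0" --pt "0 0 0 0 0 0" --pt "0 0 0 0 0 0"

```text
time_s: 15.4
position: [0.4483, 0.0734, 0.1196]
tcp_rot: [[-0.945, -0.326, 0.001], [-0.326, 0.945, -0.0], [-0.001, -0.0, -1.0]]
force: [0.5, 0.6, -1.2]
opening: 0.768
grasp_force: 30.0
```

Run:
```python
from h import *
plan([(.448,.073,.030,109)])
p,d=viewer.capture("scene");p=p[:,:,::-1].copy();cv2.imwrite(f"pics/scene5.png",p)
print(saucer("scene",p,(.449,.0736)))
```

```text
t 15.4 pos [0.4483 0.0734 0.1196] yaw 109.0 tilt [ 5.e-04 -0.e+00 -1.e+00] op 0.768 gf 30.0
(0.448, 0.073, 0.03, 109) -> [ 0.001 -0.001  0.358] turn 0.0
(array([0.4485, 0.0737]), np.float64(0.0813), 34, 178)
```

>>> send_rows --pt "0 0 0.12 0 0 0" --pt "0 0 0.22 0 0 0" --pt "0 0 0.29 0 0 0" --pt "0 0 0.33 0 0 0" --pt "0 0 0.345 0 0 0" --pt "0 0 0.352 0 0 0" --pt "0 0 0.359 0 0 0" --pt "0 0 0.359 0 0 0" --pt "0 0 0.359 0 0 0" --pt "0 0 0.359 0 0 0"

```text
time_s: 16.45
position: [0.4481, 0.0728, 0.0302]
tcp_rot: [[-0.946, -0.325, 0.001], [-0.325, 0.946, -0.0], [-0.001, -0.0, -1.0]]
force: [0.7, 0.3, -0.3]
opening: 0.774
grasp_force: 30.0
```

>>> send_rows --pt "0 0 0 0 0 0" --pt "0 0 0 0 0 0" --pt "0 0 0 0 0 0" --pt "0 0 0 0 0 0" --pt "0 0 -0.05 0 0 0" --pt "0 0 -0.15 0 0 0" --pt "0 0 -0.3 0 0 0" --pt "0 0 -0.5 0 0 0" --pt "0 0.1 -0.5 0 0 0" --pt "0 0.2 -0.5 0 0 0" --pt "0 0.3 -0.5 0 0 0" --grip 0.9

```text
time_s: 17.55
position: [0.4232, 0.1444, 0.1555]
tcp_rot: [[-0.946, -0.324, 0.001], [-0.324, 0.946, 0.0], [-0.001, -0.0, -1.0]]
force: [0.6, -0.5, 0.3]
opening: 0.901
grasp_force: 0.0
```

>>> send_rows --pt "-0.08 0.14 0 0 0 0.039" --pt "-0.16 0.3 0 0 0 0.039" --pt "-0.25 0.46 0 0 0 0.039" --pt "-0.34 0.62 0 0 0 0.039" --pt "-0.39 0.75 0.05 0 0 0.039" --pt "-0.418 0.82 0.15 0 0 0.039" --pt "-0.418 0.84 0.2 0 0 0.039" --pt "-0.418 0.84 0.2 0 0 0.039" --pt "-0.418 0.84 0.2 0 0 0.039" --pt "-0.418 0.84 0.2 0 0 0.039" --pt "-0.418 0.84 0.2 0 0 0.039" --grip 1

```text
time_s: 18.65
position: [0.4548, 0.3756, 0.1059]
tcp_rot: [[-0.964, -0.265, 0.001], [-0.265, 0.964, 0.001], [-0.002, 0.0, -1.0]]
force: [-0.3, 0.8, -0.1]
opening: 1.0
grasp_force: 0.0
```

Run:
```python
from h import *
plan([(.454,.3767,.010,105.5)])
for n in ("top","scene"):
  p,d=viewer.capture(n);p=p[:,:,::-1].copy();cv2.imwrite(f"pics/{n}6.png",p)
  print(saucer(n,p,(.449,.0736)), saucer(n,p,(.449,.0736),.046,.034,.012,.002))
```

```text
t 18.6 pos [0.4548 0.3756 0.1059] yaw 105.4 tilt [ 1.4e-03  7.0e-04 -1.0e+00] op 1.0 gf 0.0
(0.454, 0.3767, 0.01, 105.5) -> [0.002 0.005 0.384] turn -0.002
(array([0.45  , 0.0753]), np.float64(0.0818), 27, 198) (array([0.4463, 0.0722]), np.float64(0.0347), 36, 115)
(array([0.45  , 0.0749]), np.float64(0.0814), 29, 156) (array([0.449 , 0.0733]), np.float64(0.0337), 37, 86)
```

View pics/scene6.png

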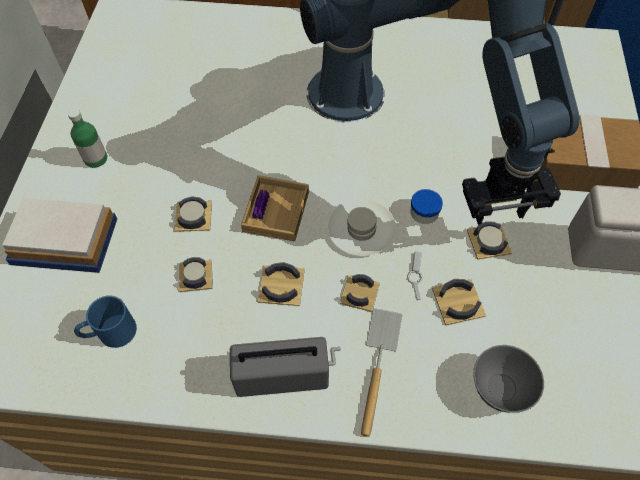

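Scene6 shows the two-disc stack at (362,222), well centred on the saucer. The clip has been nudged to the tray's left side at (260,204) but is still inside. Next I grasp med1.

>>> send_rows --pt "0.002 0.004 0.15 0 0 0" --pt "0.002 0.004 0.24 0 0 0" --pt "0.002 0.004 0.3 0 0 0" --pt "0.002 0.004 0.35 0 0 0" --pt "0.002 0.004 0.37 0 0 0" --pt "0.002 0.004 0.386 0 0 0" --pt "0.002 0.004 0.386 0 0 0" --pt "0.002 0.004 0.386 0 0 0"

```text
time_s: 19.55
position: [0.4538, 0.3775, 0.0089]
tcp_rot: [[-0.964, -0.266, 0.001], [-0.266, 0.964, 0.001], [-0.001, 0.0, -1.0]]
force: [0.2, -0.3, -0.2]
opening: 0.999
grasp_force: 0.0
```

>>> send_rows --pt "0 0 0 0 0 0" --pt "0 0 0 0 0 0" --pt "0 0 0 0 0 0" --pt "0 0 0 0 0 0" --pt "0 0 0 0 0 0" --pt "0 0 0 0 0 0" --grip 0.4

```text
time_s: 20.15
position: [0.4533, 0.3772, 0.0084]
tcp_rot: [[-0.964, -0.266, 0.0], [-0.266, 0.964, 0.0], [-0.0, -0.0, -1.0]]
force: [0.1, 0.0, 1.5]
opening: 0.653
grasp_force: 30.0
```

Run:
```python
from h import *
plan([(.454,.3,.15,105.5),(.449,.0735,.14,105.5),(.449,.0735,.05,105.5)])
p=cv2.imread("pics/scene6.png");h=cv2.cvtColor(p,cv2.COLOR_BGR2HSV)
for c,s,l in blobs((h[...,0]>120)&(h[...,0]<160)&(h[...,1]>80),60): print('pur',ray("scene",c,.02),s)
```

```text
t 20.1 pos [0.4533 0.3772 0.0084] yaw 105.4 tilt [ 0.  0. -1.] op 0.653 gf 30.0
(0.454, 0.3, 0.15, 105.5) -> [ 0.079 -0.298 -0.566] turn -0.001
(0.449, 0.0735, 0.14, 105.5) -> [ 0.261 -0.868  0.04 ] turn -0.0
(0.449, 0.0735, 0.05, 105.5) -> [0.   0.   0.36] turn -0.0
pur [ 0.41438971 -0.17290216] [253 191  16  28 285]
```

>>> send_rows --pt "0 0 -0.06 0 0 0" --pt "0 0 -0.2 0 0 0" --pt "0 0 -0.4 0 0 0" --pt "0.02 -0.08 -0.566 0 0 0" --pt "0.05 -0.18 -0.566 0 0 0" --pt "0.079 -0.298 -0.566 0 0 0"

```text
time_s: 20.75
position: [0.455, 0.3004, 0.1528]
tcp_rot: [[-0.963, -0.268, 0.005], [-0.268, 0.963, 0.002], [-0.005, 0.001, -1.0]]
force: [-0.2, -0.4, -0.5]
opening: 0.66
grasp_force: 30.0
```

>>> send_rows --pt "0.05 -0.15 0 0 0 0" --pt "0.1 -0.31 0 0 0 0" --pt "0.145 -0.47 0.01 0 0 0" --pt "0.19 -0.63 0.02 0 0 0" --pt "0.23 -0.77 0.04 0 0 0" --pt "0.26 -0.84 0.04 0 0 0" --pt "0.261 -0.868 0.04 0 0 0" --pt "0.261 -0.868 0.04 0 0 0" --pt "0.261 -0.868 0.04 0 0 0" --pt "0.261 -0.868 0.04 0 0 0" --pt "0.261 -0.868 0.04 0 0 0"

```text
time_s: 21.85
position: [0.4489, 0.0745, 0.1399]
tcp_rot: [[-0.963, -0.268, 0.0], [-0.268, 0.963, 0.0], [-0.0, 0.0, -1.0]]
force: [0.1, -0.3, -2.0]
opening: 0.659
grasp_force: 30.0
```

Run:
```python
from h import *
plan([(.449,.0735,.0495,105.5)])
p,d=viewer.capture("scene");p=p[:,:,::-1].copy();cv2.imwrite(f"pics/scene7.png",p)
print(saucer("scene",p,(.449,.0736)))
```

```text
t 21.9 pos [0.4489 0.0745 0.1399] yaw 105.5 tilt [ 1.e-04  1.e-04 -1.e+00] op 0.659 gf 30.0
(0.449, 0.0735, 0.0495, 105.5) -> [ 0.001 -0.004  0.361] turn 0.0
(array([0.4488, 0.0735]), np.float64(0.0812), 37, 197)
```

>>> send_rows --pt "0 -0.003 0.12 0 0 0" --pt "0 -0.003 0.22 0 0 0" --pt "0 -0.003 0.29 0 0 0" --pt "0 -0.003 0.33 0 0 0" --pt "0 -0.003 0.345 0 0 0" --pt "0 -0.003 0.354 0 0 0" --pt "0 -0.003 0.36 0 0 0" --pt "0 -0.003 0.36 0 0 0" --pt "0 -0.003 0.36 0 0 0" --pt "0 -0.003 0.36 0 0 0"

```text
time_s: 22.9
position: [0.4495, 0.0728, 0.0502]
tcp_rot: [[-0.964, -0.266, 0.001], [-0.266, 0.964, -0.0], [-0.001, -0.0, -1.0]]
force: [-0.6, -0.1, -0.5]
opening: 0.658
grasp_force: 30.0
```

>>> send_rows --pt "0 0 0 0 0 0" --pt "0 0 0 0 0 0" --pt "0 0 0 0 0 0" --pt "0 0 0 0 0 0" --pt "0 0 -0.05 0 0 0" --pt "0 0 -0.15 0 0 0" --pt "0 0 -0.3 0 0 0" --pt "0 0 -0.5 0 0 0" --pt "0 -0.15 -0.5 0 0 0" --pt "0 -0.3 -0.5 0 0 0" --pt "0 -0.45 -0.5 0 0 0" --pt "0 -0.6 -0.5 0 0 0" --grip 0.8

```text
time_s: 24.1
position: [0.4892, -0.073, 0.1751]
tcp_rot: [[-0.964, -0.267, 0.0], [-0.267, 0.964, -0.0], [-0.0, -0.0, -1.0]]
force: [0.7, -0.2, 0.2]
opening: 0.8
grasp_force: 0.0
```

>>> send_rows --pt "0.07 -0.16 0 0 0 0.083" --pt "0.14 -0.32 0 0 0 0.083" --pt "0.21 -0.48 0 0 0 0.083" --pt "0.28 -0.64 0 0 0 0.083" --pt "0.34 -0.8 0.06 0 0 0.083" --pt "0.4 -0.92 0.16 0 0 0.083" --pt "0.422 -0.969 0.25 0 0 0.083" --pt "0.422 -0.969 0.29 0 0 0.083" --pt "0.422 -0.969 0.29 0 0 0.083" --pt "0.422 -0.969 0.29 0 0 0.083" --pt "0.422 -0.969 0.29 0 0 0.083" --pt "0.422 -0.969 0.29 0 0 0.083" --grip 1

```text
time_s: 25.3
position: [0.4527, -0.3329, 0.1035]
tcp_rot: [[-0.99, -0.14, 0.001], [-0.14, 0.99, -0.001], [-0.001, -0.002, -1.0]]
force: [0.5, -0.1, 0.4]
opening: 1.002
grasp_force: 0.0
```

Run:
```python
from h import *
plan([(.452,-.3326,.010,98)])
for n in ("top","scene"):
  p,d=viewer.capture(n);p=p[:,:,::-1].copy();cv2.imwrite(f"pics/{n}8.png",p)
  try: print(saucer(n,p,(.449,.0736)), saucer(n,p,(.449,.0736),.066,.029,.01,.002))
  except Exception as e: print(e)
```

```text
t 25.3 pos [ 0.4527 -0.3329  0.1035] yaw 98.1 tilt [ 0.0014 -0.0014 -1.    ] op 1.002 gf 0.0
(0.452, -0.3326, 0.01, 98) -> [0.003 0.001 0.374] turn 0.001
(array([0.448 , 0.0737]), np.float64(0.0808), 33, 288) (array([0.4475, 0.0754]), np.float64(0.0291), 34, 96)
(array([0.4491, 0.0737]), np.float64(0.0811), 34, 190) (array([0.4504, 0.0728]), np.float64(0.0286), 36, 74)
```

View pics/scene8.png

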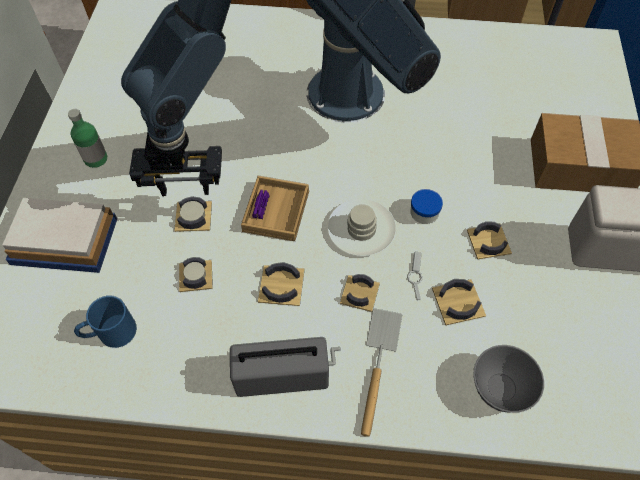

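Scene8 shows three discs stacked and centred at (362,222), and the gripper above med2 at (191,212). Grasp it.

>>> send_rows --pt "0.002 0.001 0.14 0 0 0" --pt "0.002 0.001 0.22 0 0 0" --pt "0.002 0.001 0.29 0 0 0" --pt "0.002 0.001 0.34 0 0 0" --pt "0.002 0.001 0.36 0 0 0" --pt "0.002 0.001 0.376 0 0 0" --pt "0.002 0.001 0.376 0 0 0" --pt "0.002 0.001 0.376 0 0 0"

```text
time_s: 26.2
position: [0.4518, -0.3335, 0.0089]
tcp_rot: [[-0.99, -0.139, 0.001], [-0.139, 0.99, -0.001], [-0.001, -0.001, -1.0]]
force: [-0.3, -0.7, 0.7]
opening: 0.999
grasp_force: 0.0
```

>>> send_rows --pt "0 0 0 0 0 0" --pt "0 0 0 0 0 0" --pt "0 0 0 0 0 0" --pt "0 0 0 0 0 0" --pt "0 0 0 0 0 0" --pt "0 0 0 0 0 0" --grip 0.4

```text
time_s: 26.8
position: [0.4514, -0.3332, 0.0084]
tcp_rot: [[-0.99, -0.139, 0.0], [-0.139, 0.99, -0.0], [-0.0, -0.0, -1.0]]
force: [0.5, -0.4, 1.9]
opening: 0.654
grasp_force: 30.0
```

Run:
```python
from h import *
plan([(.47,-.16,.17,98),(.449,.0735,.16,98),(.449,.0735,.0695,98)])
```

```text
t 26.8 pos [ 0.4514 -0.3332  0.0084] yaw 98.0 tilt [ 1.e-04 -1.e-04 -1.e+00] op 0.654 gf 30.0
(0.47, -0.16, 0.17, 98) -> [-0.17   0.676 -0.646] turn -0.0
(0.449, 0.0735, 0.16, 98) -> [-0.047  0.937  0.04 ] turn 0.0
(0.449, 0.0735, 0.0695, 98) -> [0.    0.    0.362] turn 0.0
```

>>> send_rows --pt "0 0 -0.06 0 0 0" --pt "0 0 -0.2 0 0 0" --pt "0 0 -0.4 0 0 0" --pt "-0.02 0.08 -0.56 0 0 0" --pt "-0.06 0.2 -0.646 0 0 0" --pt "-0.1 0.34 -0.646 0 0 0" --pt "-0.14 0.5 -0.646 0 0 0" --pt "-0.17 0.676 -0.646 0 0 0"

```text
time_s: 27.6
position: [0.4706, -0.1591, 0.1712]
tcp_rot: [[-0.991, -0.137, 0.002], [-0.137, 0.991, -0.001], [-0.002, -0.002, -1.0]]
force: [0.3, 0.3, -0.9]
opening: 0.656
grasp_force: 30.0
```

>>> send_rows --pt "-0.01 0.16 0 0 0 0" --pt "-0.02 0.32 0 0 0 0" --pt "-0.03 0.48 0.01 0 0 0" --pt "-0.035 0.63 0.02 0 0 0" --pt "-0.04 0.77 0.04 0 0 0" --pt "-0.045 0.87 0.04 0 0 0" --pt "-0.047 0.92 0.04 0 0 0" --pt "-0.047 0.937 0.04 0 0 0" --pt "-0.047 0.937 0.04 0 0 0" --pt "-0.047 0.937 0.04 0 0 0" --pt "-0.047 0.937 0.04 0 0 0" --pt "-0.047 0.937 0.04 0 0 0"

```text
time_s: 28.8
position: [0.4495, 0.0729, 0.1598]
tcp_rot: [[-0.991, -0.137, 0.0], [-0.137, 0.991, -0.0], [-0.0, -0.0, -1.0]]
force: [-0.5, 0.2, -1.4]
opening: 0.657
grasp_force: 30.0
```

Run:
```python
from h import *
plan([(.449,.0735,.0695,98)])
p,d=viewer.capture("scene");p=p[:,:,::-1].copy();cv2.imwrite(f"pics/scene9.png",p)
print(saucer("scene",p,(.449,.0736)))
```

```text
t 28.8 pos [0.4495 0.0729 0.1598] yaw 97.9 tilt [ 1.e-04 -1.e-04 -1.e+00] op 0.657 gf 30.0
(0.449, 0.0735, 0.0695, 98) -> [0.001 0.003 0.361] turn -0.001
(array([0.4482, 0.0735]), np.float64(0.0815), 36, 183)
```

>>> send_rows --pt "0 0.002 0.12 0 0 0" --pt "0 0.002 0.22 0 0 0" --pt "0 0.002 0.29 0 0 0" --pt "0 0.002 0.33 0 0 0" --pt "0 0.002 0.345 0 0 0" --pt "0 0.002 0.354 0 0 0" --pt "0 0.002 0.36 0 0 0" --pt "0 0.002 0.36 0 0 0" --pt "0 0.002 0.36 0 0 0" --pt "0 0.002 0.36 0 0 0"

```text
time_s: 29.85
position: [0.4494, 0.0742, 0.0702]
tcp_rot: [[-0.99, -0.139, 0.001], [-0.139, 0.99, -0.0], [-0.001, -0.0, -1.0]]
force: [0.9, -0.4, -0.5]
opening: 0.657
grasp_force: 30.0
```

>>> send_rows --pt "0 0 0 0 0 0" --pt "0 0 0 0 0 0" --pt "0 0 0 0 0 0" --pt "0 0 0 0 0 0" --pt "0 0 -0.05 0 0 0" --pt "0 0 -0.15 0 0 0" --pt "0 0 -0.3 0 0 0" --pt "0 0 -0.45 0 0 0" --pt "0 -0.15 -0.45 0 0 0" --pt "0 -0.3 -0.45 0 0 0" --pt "0 -0.45 -0.45 0 0 0" --pt "0 -0.6 -0.45 0 0 0" --grip 0.8

```text
time_s: 31.05
position: [0.4698, -0.0756, 0.1825]
tcp_rot: [[-0.99, -0.139, 0.0], [-0.139, 0.99, -0.0], [-0.0, -0.0, -1.0]]
force: [-0.4, 0.3, -0.3]
opening: 0.798
grasp_force: 0.0
```

>>> send_rows --pt "-0.07 -0.16 0 0 0 -0.05" --pt "-0.14 -0.32 0 0 0 -0.05" --pt "-0.22 -0.48 0 0 0 -0.05" --pt "-0.3 -0.64 0 0 0 -0.05" --pt "-0.37 -0.8 0.06 0 0 -0.05" --pt "-0.43 -0.9 0.16 0 0 -0.05" --pt "-0.447 -0.943 0.26 0 0 -0.05" --pt "-0.447 -0.943 0.32 0 0 -0.05" --pt "-0.447 -0.943 0.32 0 0 -0.05" --pt "-0.447 -0.943 0.32 0 0 -0.05" --pt "-0.447 -0.943 0.32 0 0 -0.05" --pt "-0.447 -0.943 0.32 0 0 -0.05" --grip 0.9

```text
time_s: 32.25
position: [0.614, -0.2921, 0.1041]
tcp_rot: [[-0.976, -0.217, 0.002], [-0.217, 0.976, -0.001], [-0.002, -0.002, -1.0]]
force: [-0.0, -0.4, -0.5]
opening: 0.899
grasp_force: 0.0
```

Run:
```python
from h import *
plan([(.6133,-.293,.010,102.5)])
for n in ("top","scene"):
  p,d=viewer.capture(n);p=p[:,:,::-1].copy();cv2.imwrite(f"pics/{n}10.png",p)
  try: print(saucer(n,p,(.449,.0736)), saucer(n,p,(.449,.0736),.086,.029,.01,.002))
  except Exception as e: print(e)
```

```text
t 32.2 pos [ 0.614  -0.2921  0.1041] yaw 102.5 tilt [ 0.0022 -0.0015 -1.    ] op 0.899 gf 0.0
(0.6133, -0.293, 0.01, 102.5) -> [ 0.003 -0.003  0.377] turn 0.0
a must be a positive integer unless no samples are taken
(array([0.4499, 0.0742]), np.float64(0.0808), 36, 189) (array([0.4505, 0.0742]), np.float64(0.0289), 37, 78)
```

View pics/scene10.png

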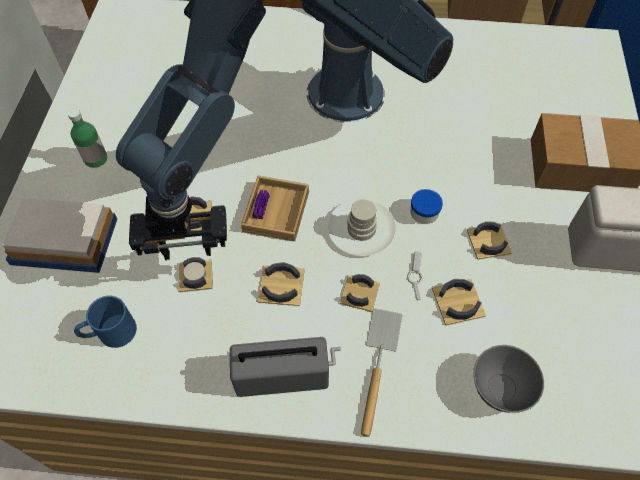

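Scene10 shows four discs stacked and centred at (362,218), and the gripper above the last disc at (195,272).

>>> send_rows --pt "0.003 -0.003 0.14 0 0 0" --pt "0.003 -0.003 0.22 0 0 0" --pt "0.003 -0.003 0.29 0 0 0" --pt "0.003 -0.003 0.34 0 0 0" --pt "0.003 -0.003 0.36 0 0 0" --pt "0.003 -0.003 0.377 0 0 0" --pt "0.003 -0.003 0.377 0 0 0" --pt "0.003 -0.003 0.377 0 0 0"

```text
time_s: 33.15
position: [0.6133, -0.2936, 0.0088]
tcp_rot: [[-0.976, -0.216, 0.001], [-0.216, 0.976, -0.001], [-0.001, -0.001, -1.0]]
force: [0.1, -0.0, -0.3]
opening: 0.899
grasp_force: 0.0
```

>>> send_rows --pt "0 0 0 0 0 0" --pt "0 0 0 0 0 0" --pt "0 0 0 0 0 0" --pt "0 0 0 0 0 0" --pt "0 0 0 0 0 0" --pt "0 0 0 0 0 0" --grip 0.3

```text
time_s: 33.75
position: [0.6128, -0.2933, 0.0082]
tcp_rot: [[-0.976, -0.216, 0.0], [-0.216, 0.976, -0.0], [-0.0, -0.0, -1.0]]
force: [-0.9, -0.9, 1.1]
opening: 0.544
grasp_force: 30.0
```

Run:
```python
from h import *
plan([(.53,-.12,.19,102.5),(.449,.0737,.18,102.5),(.449,.0737,.0895,102.5)])
```

```text
t 33.8 pos [ 0.6128 -0.2933  0.0082] yaw 102.5 tilt [ 1.e-04 -1.e-04 -1.e+00] op 0.544 gf 30.0
(0.53, -0.12, 0.19, 102.5) -> [ 0.174  0.748 -0.727] turn -0.0
(0.449, 0.0737, 0.18, 102.5) -> [0.149 0.827 0.04 ] turn -0.0
(0.449, 0.0737, 0.0895, 102.5) -> [0.    0.    0.362] turn -0.0
```

>>> send_rows --pt "0 0 -0.06 0 0 0" --pt "0 0 -0.2 0 0 0" --pt "0 0 -0.4 0 0 0" --pt "0.02 0.08 -0.58 0 0 0" --pt "0.06 0.22 -0.7 0 0 0" --pt "0.09 0.38 -0.727 0 0 0" --pt "0.13 0.56 -0.727 0 0 0" --pt "0.174 0.748 -0.727 0 0 0"

```text
time_s: 34.55
position: [0.5294, -0.119, 0.1916]
tcp_rot: [[-0.977, -0.215, 0.003], [-0.215, 0.977, -0.001], [-0.002, -0.002, -1.0]]
force: [0.6, 0.1, -0.3]
opening: 0.547
grasp_force: 30.0
```

>>> send_rows --pt "0.03 0.16 0 0 0 0" --pt "0.06 0.32 0 0 0 0" --pt "0.085 0.47 0.01 0 0 0" --pt "0.11 0.6 0.02 0 0 0" --pt "0.13 0.7 0.04 0 0 0" --pt "0.14 0.77 0.04 0 0 0" --pt "0.147 0.81 0.04 0 0 0" --pt "0.149 0.827 0.04 0 0 0" --pt "0.149 0.827 0.04 0 0 0" --pt "0.149 0.827 0.04 0 0 0" --pt "0.149 0.827 0.04 0 0 0" --pt "0.149 0.827 0.04 0 0 0"

```text
time_s: 35.75
position: [0.4492, 0.0732, 0.1797]
tcp_rot: [[-0.977, -0.215, 0.0], [-0.215, 0.977, -0.0], [0.0, -0.0, -1.0]]
force: [0.1, 0.3, -0.5]
opening: 0.54
grasp_force: 30.0
```

Run:
```python
from h import *
plan([(.449,.0737,.0895,102.5)])
p,d=viewer.capture("scene");p=p[:,:,::-1].copy();cv2.imwrite(f"pics/scene11.png",p)
print(saucer("scene",p,(.449,.0736)))
```

```text
t 35.8 pos [0.4492 0.0732 0.1797] yaw 102.4 tilt [ 0.e+00 -1.e-04 -1.e+00] op 0.54 gf 30.0
(0.449, 0.0737, 0.0895, 102.5) -> [0.    0.002 0.361] turn -0.001
(array([0.45  , 0.0739]), np.float64(0.0808), 35, 181)
```

>>> send_rows --pt "0 0.002 0.12 0 0 0" --pt "0 0.002 0.22 0 0 0" --pt "0 0.002 0.29 0 0 0" --pt "0 0.002 0.33 0 0 0" --pt "0 0.002 0.345 0 0 0" --pt "0 0.002 0.354 0 0 0" --pt "0 0.002 0.36 0 0 0" --pt "0 0.002 0.36 0 0 0" --pt "0 0.002 0.36 0 0 0" --pt "0 0.002 0.36 0 0 0"

```text
time_s: 36.8
position: [0.4491, 0.0743, 0.0902]
tcp_rot: [[-0.976, -0.216, 0.001], [-0.216, 0.976, -0.0], [-0.001, -0.0, -1.0]]
force: [-0.3, -0.2, -0.3]
opening: 0.539
grasp_force: 30.0
```

>>> send_rows --pt "0 0 0 0 0 0" --pt "0 0 0 0 0 0" --pt "0 0 0 0 0 0" --pt "0 0 0 0 0 0" --pt "0 0 -0.05 0 0 0" --pt "0 0 -0.15 0 0 0" --pt "0 0 -0.3 0 0 0" --pt "0 0 -0.45 0 0 0" --pt "0 0.15 -0.45 0 0 0" --pt "0 0.3 -0.45 0 0 0" --pt "0 0.45 -0.45 0 0 0" --pt "0 0.6 -0.45 0 0 0" --grip 0.7

```text
time_s: 38.0
position: [0.4158, 0.2219, 0.2025]
tcp_rot: [[-0.977, -0.215, 0.0], [-0.215, 0.977, 0.0], [-0.0, -0.0, -1.0]]
force: [0.2, -1.1, 0.0]
opening: 0.702
grasp_force: 0.0
```

>>> send_rows --pt "0 0.15 0 0 0 0" --pt "0 0.3 0 0 0 0" --pt "0 0.45 0 0 0 0" --pt "0 0.5 0 0 0 0" --pt "0 0.5 0 0 0 0" --pt "0 0.5 0 0 0 0" --pt "0 0.5 0 0 0 0" --pt "0 0.5 0 0 0 0"

```text
time_s: 38.8
position: [0.3897, 0.3415, 0.2023]
tcp_rot: [[-0.977, -0.214, -0.0], [-0.214, 0.977, -0.0], [0.0, -0.0, -1.0]]
force: [-0.1, -0.2, -0.4]
opening: 0.699
grasp_force: 0.0
```

Run:
```python
from h import *
plan([])
for n in ("top","scene"):
  p,d=viewer.capture(n);p=p[:,:,::-1].copy();cv2.imwrite(f"pics/{n}12.png",p)
  try:
    print(saucer(n,p,(.449,.0736)))
    for z,r in((.106,.024),(.086,.029),(.046,.034)): print(z,saucer(n,p,(.449,.0736),z,r,.01,.002))
  except Exception as e: print(e)
  P=cloud(n,d)[...]; k=(np.hypot(P[...,0]-.449,P[...,1]-.074)<.022)&(d>0); print('top z',np.median(P[k][:,2]).round(4))
  h=cv2.cvtColor(p,cv2.COLOR_BGR2HSV)
  for c,s,l in blobs((h[...,0]>120)&(h[...,0]<160)&(h[...,1]>80),60): print('pur',ray(n,c,.02),s,np.percentile(P[l][:,2],[50,90]).round(3))
cv2.imwrite("pics/crop12.png",cv2.resize(p[150:290,220:460],(720,420)))
```

```text
t 38.8 pos [0.3897 0.3415 0.2023] yaw 102.4 tilt [-3.e-04 -5.e-04 -1.e+00] op 0.699 gf 0.0
(array([0.4484, 0.0742]), np.float64(0.0807), 29, 216)
0.106 (array([0.4507, 0.0759]), np.float64(0.024), 37, 87)
0.086 (array([0.4488, 0.075 ]), np.float64(0.0288), 34, 102)
0.046 (array([0.4537, 0.074 ]), np.float64(0.0335), 31, 86)
top z 0.1071
pur [ 0.40921421 -0.17563557] [413 291  11  37 267] [0.03  0.033]
(array([0.4462, 0.0735]), np.float64(0.0822), 33, 128)
0.106 (array([0.4494, 0.0738]), np.float64(0.0237), 32, 53)
0.086 (array([0.4516, 0.0744]), np.float64(0.0288), 29, 50)
0.046 (array([0.4569, 0.0724]), np.float64(0.0345), 30, 44)
top z 0.1059
pur [ 0.41429066 -0.17284889] [253 191  16  28 285] [0.028 0.032]
```

View pics/crop12.png

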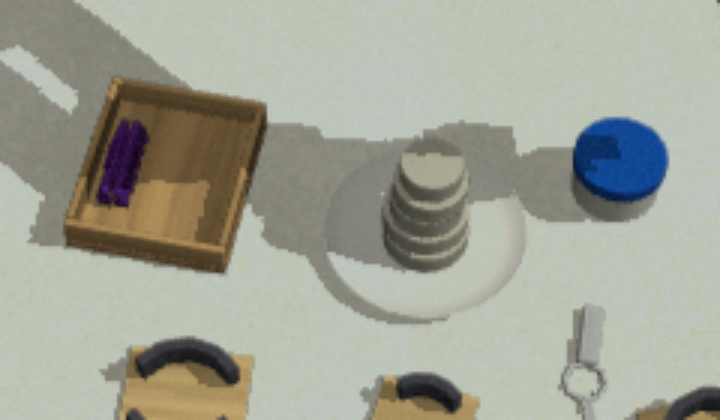

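The crop shows a straight five-disc stack centred on the saucer (425,205) with its top at 106 mm. The clip lies flat in the tray at (125,165), about 40 mm from the tray's centre. Tub and keyring are in place.

```bash
python3 -c "
from rig import ticket
print(ticket.hand_in())"
```

```text
the job is handed in; nothing more can be done
None
```

I handed the job in at about 39 s: the hair clip is in the pine tray, and all five discs present are stacked largest to smallest on the saucer, within about 3 mm of its centre in the final images; the hand-in gave no verdict.

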